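# Make up the medal-striking stack on the press carrier

### The job

Make up the stack for striking a round medal on the round steel carrier plate, in this order: the square die with its engraved face up, centred on the carrier; the larger brass disc flat in the middle of the die; the guard ring flat and central on the die, around the disc; and last the punch, standing on its broad foot on the middle of the disc, inside the ring. Set each part down and let go before taking the next, drop nothing, and leave the oblong die, the small disc, the tin and the ring cone where they are.

Things in the scene. Friction and masses are not known exactly. Their poses are not given: they have to be found in the camera images.
- carrier: Carrier plate, the place of the stack: round plain steel plate, 120 mm diameter (123 mm over a dark band round its side), 14 mm thick, fixed to the bench, flat top with a small dark 20 mm spot at its centre. It is either on the left or on the right, changing places with the turntable. Stands on the bench top (height 0) at the start. Origin: centre of its underside, z up.
- square_die: Lower die: square steel block 66 x 66 mm, 22 mm high, a 42 mm dark circle with a cross engraved in the middle of its flat upper face, about 0.7 kg, loose, face up, turned up to 20 degrees. Grip it across two opposite sides, which are normal to its own x and y axes. Stands on the bench top (height 0) at the start. Origin: centre of its underside, z up.
- disc: The larger medal blank: flat brass disc, 42 mm diameter, 6 mm thick, about 70 g, loose, lying flat. Stands on the bench top (height 0) at the start. Origin: centre of its underside, z up.
- guard_ring: Guard ring: plain steel ring lying flat, 64 mm outside, 54 mm inside diameter, 12 mm high, about 100 g, loose. Grip it across the outside; it goes round the disc with 6 mm to spare all round. Stands on the bench top (height 0) at the start. Origin: centre of its underside, z up.
- punch: Punch (upper die): round steel, standing upright on its foot; foot 42 mm diameter and 14 mm high, a 4 mm cone above it, then a shank of 30 mm diameter up to the total height of 52 mm with a dark band round it; about 0.36 kg, loose. Grip it by the shank. Its foot goes into the ring with 6 mm to spare all round. Stands on the bench top (height 0) at the start. Origin: centre of its underside, z up.
- oblong_die: Not used, to be left alone: oblong steel die 84 x 50 mm (own x and y), 18 mm high, with an engraved oblong, loose. Stands on the bench top (height 0) at the start. Origin: centre of its underside, z up.
- small_disc: Not used, to be left alone: the smaller brass disc, 26 mm diameter, 6 mm thick, loose. Stands on the bench top (height 0) at the start. Origin: centre of its underside, z up.
- tin: Bystander, to be left alone: round aluminium tin with lid, 51 mm diameter, 34 mm high, loose. Stands on the bench top (height 0) at the start. Origin: centre of its underside, z up.
- ring_cone: Bystander, to be left alone: wooden cone for holding rings, 48 mm foot, 58 mm high, loose. Stands on the bench top (height 0) at the start. Origin: centre of its underside, z up.
- turntable: Bystander: soldering turntable with a round white perforated top, 116 mm diameter, 24 mm high, fixed to the bench; looks like a white counterpart of the carrier. Stands on the bench top (height 0) at the start. Origin: centre of its underside, z up.
There are look-alikes about, which are no part of the job. Leave any red or white look-alike of the disc alone.

How it is judged:
On the way, in this order (a step that is already met when the one before it is completed fails the run):
1. the square die rests flat and released on the carrier (horizontal distance between square_die and carrier below 0.012 m and z of square_die in the frame of carrier between 0.011 and 0.017 m and angle between square_die's own z axis and vertical below 0.06 rad and linear speed of square_die below 0.02 m/s and contact force between the fingers and square_die below 0.1 N), for 0.2 s.
2. the larger disc rests flat on the die (all of step 1 and horizontal distance between disc and square_die below 0.01 m and z of disc in the frame of square_die between 0.019 and 0.025 m and angle between disc's own z axis and vertical below 0.06 rad and linear speed of disc below 0.02 m/s and contact force between the fingers and disc below 0.1 N), for 0.2 s.
3. the guard ring rests flat on the die, around the disc (all of step 2 and horizontal distance between guard_ring and square_die below 0.01 m and z of guard_ring in the frame of square_die between 0.019 and 0.025 m and angle between guard_ring's own z axis and vertical below 0.06 rad and linear speed of guard_ring below 0.02 m/s and contact force between the fingers and guard_ring below 0.1 N), for 0.2 s.
4. the punch stands on the disc, inside the ring (all of step 3 and horizontal distance between punch and disc below 0.01 m and z of punch in the frame of disc between 0.003 and 0.009 m and angle between punch's own z axis and vertical below 0.06 rad and linear speed of punch below 0.02 m/s and contact force between the fingers and punch below 0.1 N), for 0.2 s.
At the end, for the whole second after the job is handed in: All released, at rest and level within 0.06 rad; heights right within 3 mm. Centres: die on carrier within 12 mm, larger disc on die within 10, guard ring down on the die round the disc, within 10 of the die, punch on the disc inside the ring, within 10 (all of step 4); the robot touches nothing.
It fails at once if the oblong die, small disc, tin or ring cone was moved more than 25 mm or tipped (distance of any of oblong_die, small_disc, tin, ring_cone from where it was at the start of the episode above 0.025 m or angle between any of oblong_die, small_disc, tin, ring_cone's own z axis and vertical above 0.5 rad).
It fails at once if a part was dropped (falling free at more than 0.7 m/s, a drop of about 25 mm) ((contact force between the fingers and square_die below 0.05 N and linear speed of square_die above 0.7 m/s) or (contact force between the fingers and disc below 0.05 N and linear speed of disc above 0.7 m/s) or (contact force between the fingers and guard_ring below 0.05 N and linear speed of guard_ring above 0.7 m/s) or (contact force between the fingers and punch below 0.05 N and linear speed of punch above 0.7 m/s)).
It also fails if it takes over 112 s, if anything falls off the work surface, if the arm or the gripper's body presses on something with over 40 N, if the wrist force passes 120 N, or if a joint passes its speed limit or range.

### The arm

A 6-joint arm with a two-finger parallel gripper is mounted at the origin on the work surface. World frame = base frame: x ahead of the robot, y to its left, z up, the work surface at z = 0. Lengths are in m, angles in rad, forces in N, time in s.
With the tool pointing down it reaches from about 0.25 to 0.775 m from the base axis. Payload 4 kg.
Tool frame: the origin (TCP) lies on the centre line of the jaws, within the pads' length; the fingertips stand 17 mm ahead of it and the grasp point (between the pads) lies 2 mm behind it; z points along the fingers, y is the line along which they close (so a half turn about z gives the same grasp; the last joint's range is limited). The gripper opens to 94 mm and grips with 3 to 60 N. Pads are 16 mm wide; open, the fingers measure 119 mm over their backs; the gripper's body (75 mm by 177 mm) begins 78 mm behind the grasp point.
Start: joints at [-1.376, 0.087, 1.371, -0, 1.684, -0.103], TCP at [0.161, -0.526, 0.223] pointing down, gripper open.
Joint ranges: [-3.1, 3.1], [-0.76, 2.03], [0.27, 2.55], [-1.08, 4.22], [0.17, 2.65], [-2.57, 2.57]. Speed limits (rad/s): [2.79, 2.79, 3.14, 3.14, 3.14, 3.14].

### API

Orientations are given as [roll, pitch, yaw] about the fixed x, y, z axes, in that order (R = Rz(yaw) Ry(pitch) Rx(roll)).
In Python, from bench import robot gives the robot as it stands.
- The arm moves only by the tool servo_tool, never from a script. Its argument "plan" is a list of rows, each a list of 7 numbers: the shift along the tool's x, y, z normalised to -1 to 1, where 1 is 0.1 m, then the turn, a rotation vector about the tool's x, y, z normalised to -1 to 1, where 1 is pi/2 rad, then the finger opening in mm, from 0 to 94. In form: [[x, y, z, ax, ay, az, gripper], ...]. A call has 1 to 12 rows; each row is the pose to reach, as a shift and turn from the pose commanded when the call began, along the tool's axes at that moment; what a row does not reach only later rows make up. A row lasts 1/12 s, in which the tool goes at most 41.7 mm and 7.16 degrees, less where a joint would pass 70% of its speed; a pose out of reach is approached as far as the arm can. A call with a number of a shift or a turn outside -1 to 1 is refused whole. A call with a gripper value outside its range is refused whole. The fingers move at their own pace and stop on an object; the grip force is fixed at half the most. Time passes only in rows, so rows that repeat a pose let the fingers close. It gives the time, the measured TCP pose, the force, the opening and the grip force at its end, in the units of the state.
- robot.get_obs(): the state, without advancing time (a new reading comes with each control period).
- robot.snapshot(name): name is "scene" or "top" or "wrist"; returns the picture (400x640x3 uint8, red, green, blue); there is no depth.
- robot.camera_params(name): a dict with "camera_matrix" (3x3 intrinsics, pixels), "distortion" ([k1, k2, p1, p2, k3] as OpenCV has them; the pictures are not rectified), "rvec" (rotation vector, rad) and "tvec" (3), from world to camera coordinates, as OpenCV has them; the wrist camera has in their place "tool_from_camera" (4x4, takes a point from camera to tool coordinates, whose origin is the TCP and whose axes are the flange's). Camera axes: x right, y down, z forward; pixel columns grow to the right and rows downward; lengths in m; the calibration is good to about 2 mm. A picture is of the moment at which its call begins: read the wrist's pose just before it. camera_params takes no time and is no camera call.
- robot.close_job(): hands the job in; it is judged then, once.
Trained networks look in the newest picture that a camera, given by its name, has taken for a name from the list of things; names that differ only in an ending like _2 or _b are one class to them, and where a whole thing is asked for, a point or a joint stands for the part that bears it (a point fixed in the world has none). Each returns a list of dicts, best first, with "conf" (0 to 1); they miss things now and then, are a little off and sometimes report something else, mostly with a low value. They report only what shows in the picture. A call takes as long as a camera call. They do not tell look-alikes from the thing itself.
- robot.find_in(thing, camera): "extent" ([centre column, centre row, width, height] in pixels, round what is visible of it).
The state is a dict: "time": time; "joint_positions": joint angles; "qvel": joint speeds; "joint_torque": joint torques, N m; "tool_pos": TCP position; "ee_rot": TCP orientation; "wrist_force": force on the tool from outside, world axes, zero at the start; "wrist_torque": the same for the moment, N m; "width": finger opening in m; "finger_force": force on a finger pad.
Only numpy, scipy, OpenCV 4.12 (cv2) and the standard library are available. Lean on these libraries where they do the work, as an engineer would, in place of code of your own. Each camera call takes 0.05 s, during which the arm holds its last target. There are 200 camera calls.

## Working session

There is one attempt and no reset: what is moved stays moved. The work goes in short steps, Python scripts to look and compute and a tool call to move; the robot and the scene stay as the last step left them, time stands still between calls to the robot, and variables do not carry over. Pictures are saved under pics/ and viewed, at most 14 in all, crops included, and the job is handed in when it is done.

Besides the shell and the picture viewer there is one more tool, called after "Emit:" as a command line: name --pt "numbers of a row" for each row, then --argument value for the rest. servo_tool: Moves the arm, as the interface text tells. Scaled input: -1 to 1 covers 0.1 m each way for a shift and pi/2 rad each way for a turn. Its arguments: {"type":"object","properties":{"plan":{"type":"array","items":{"type":"array","items":{"type":"number"}}}},"required":["plan"]}

```bash
mkdir -p pics; ls
cat > h.py <<'E'
import numpy as np, cv2
from bench import robot
def ray(cam,uv,z):
    p=robot.camera_params(cam);K=np.array(p["camera_matrix"],float);D=np.array(p["distortion"],float)
    n=cv2.undistortPoints(np.array(uv,float).reshape(-1,1,2),K,D).reshape(-1,2)
    if "rvec" in p:
        R=cv2.Rodrigues(np.array(p["rvec"],float))[0].T; c=-R@np.array(p["tvec"],float).ravel()
    else:
        o=robot.get_obs(); T=np.array(p["tool_from_camera"],float)
        Rt=rot(o); R=Rt@T[:3,:3]; c=Rt@T[:3,3]+np.array(o["tool_pos"])
    d=np.c_[n,np.ones(len(n))]@R.T
    return c+d*((z-c[2])/d[:,2])[:,None]
def rot(o):
    from scipy.spatial.transform import Rotation as Ro
    return Ro.from_euler("xyz",np.array(o["ee_rot"],float)).as_matrix()
def save(cam,name):
    im=robot.snapshot(cam); cv2.imwrite(f"pics/{name}.png",im[...,::-1]); return im
E
python3 - <<'E'
from h import *
save("top","top0"); save("scene","scene0")
print({k:v for k,v in robot.get_obs().items() if k in("time","ee_rot","tool_pos","width")})
H=dict(carrier=.014,square_die=.022,disc=.006,guard_ring=.012,punch=.052,oblong_die=.018,small_disc=.006,tin=.034,ring_cone=.03,turntable=.024)
for t,z in H.items():
    for r in robot.find_in(t,"top")[:3]:
        e=r["extent"]; print(t,round(r["conf"],2),np.round(e),np.round(ray("top",e[:2],z)[0],3))
E
```

```text
pics
{'time': 0.1, 'tool_pos': array([ 0.1612856 , -0.52533923,  0.22140496]), 'ee_rot': array([-3.13958316e+00, -1.65143173e-04,  2.97810908e-01]), 'width': 0.09361931778753987}
carrier 0.81 [195. 257.  70.  67.] [0.443 0.224 0.014]
disc 0.85 [319. 180.  22.  18.] [0.613 0.001 0.006]
disc 0.85 [314. 233.  16.  24.] [0.508 0.004 0.006]
disc 0.82 [276. 198.  21.  23.] [0.57  0.081 0.006]
guard_ring 0.82 [358. 210.  34.  30.] [ 0.556 -0.079  0.012]
punch 0.65 [273. 258.  26.  22.] [0.453 0.072 0.052]
oblong_die 0.56 [446. 179.  31.  42.] [ 0.631 -0.246  0.018]
small_disc 0.6 [366. 149.  12.  12.] [ 0.684 -0.088  0.006]
tin 0.61 [197. 160.  29.  30.] [0.628 0.24  0.034]
ring_cone 0.67 [358. 274.  28.  28.] [ 0.435 -0.084  0.03 ]
turntable 0.64 [441. 275.  62.  68.] [ 0.445 -0.237  0.024]
turntable 0.56 [281. 137.  32.  35.] [0.69  0.082 0.024]
```

View pics/top0.png

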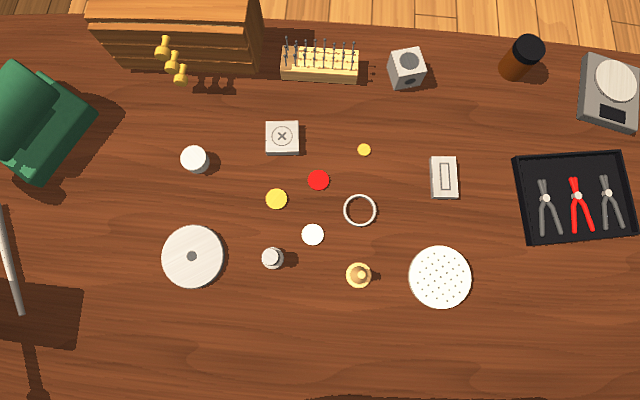

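View pics/scene0.png

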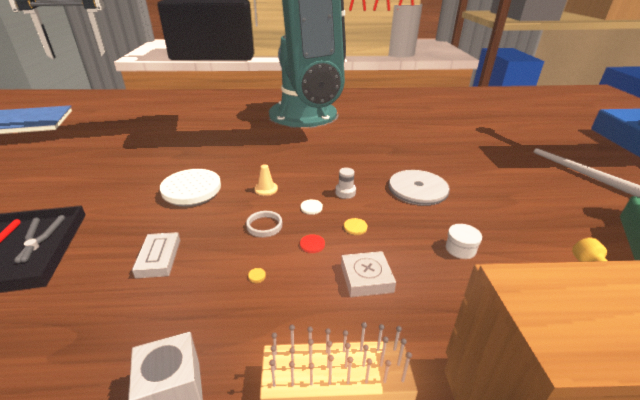

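The carrier (192,257) is on the left and the turntable is on the right. The square die is at (282,137), the brass disc at (276,199), the ring at (360,210) and the punch at (272,258). The red and white discs near them are decoys. I'll move over towards the die with yaw 0.

Emit:
servo_tool --pt "0 0 0 0 0 0.19 94" --pt "0 0 0 0 0 0.19 94" --pt "0 0 0 0 0 0.19 94" --pt "0 0 0 0 0 0.19 94"

```text
time: 0.93
tool_pos: [0.1614, -0.5258, 0.2226]
ee_rot: [3.141, -0.0, -0.001]
wrist_force: [-1.1, 0.8, -0.3]
width: 0.0938
finger_force: 0.0
```

Emit:
servo_tool --pt "0.83 -1 0 0 0 0 94" --pt "0.83 -1 0 0 0 0 94" --pt "0.83 -1 0 0 0 0 94" --pt "0.83 -1 0 0 0 0 94"

```text
time: 1.27
tool_pos: [0.2477, -0.4218, 0.2231]
ee_rot: [-3.14, -0.003, 0.006]
wrist_force: [0.2, -0.2, 0.2]
width: 0.0943
finger_force: 0.0
```

Emit:
servo_tool --pt "0.83 -1 0 0 0 0 94" --pt "0.83 -1 0 0 0 0 94" --pt "0.83 -1 0 0 0 0 94" --pt "0.83 -1 0 0 0 0 94"

```text
time: 1.6
tool_pos: [0.3306, -0.3219, 0.223]
ee_rot: [-3.14, -0.003, 0.007]
wrist_force: [0.2, -0.5, 0.1]
width: 0.094
finger_force: 0.0
```

Emit:
servo_tool --pt "0.83 -1 0 0 0 0 94" --pt "0.83 -1 0 0 0 0 94" --pt "0.83 -1 0 0 0 0 94" --pt "0.83 -1 0 0 0 0 94"

```text
time: 1.93
tool_pos: [0.4134, -0.2221, 0.2226]
ee_rot: [-3.14, -0.002, 0.007]
wrist_force: [0.8, 0.4, 0.0]
width: 0.0938
finger_force: 0.0
```

Emit:
servo_tool --pt "0.83 -1 0 0 0 0 94" --pt "0.83 -1 0 0 0 0 94" --pt "0.83 -1 0 0 0 0 94" --pt "0.83 -1 0 0 0 0 94"

```text
time: 2.27
tool_pos: [0.4963, -0.1226, 0.2221]
ee_rot: [-3.14, -0.001, 0.006]
wrist_force: [-1.2, 0.4, -0.3]
width: 0.094
finger_force: 0.0
```

Emit:
servo_tool --pt "0.83 -1 0 0 0 0 94" --pt "0.83 -1 0 0 0 0 94" --pt "0.83 -1 0 0 0 0 94" --pt "0.83 -1 0 0 0 0 94"

```text
time: 2.6
tool_pos: [0.5793, -0.023, 0.2213]
ee_rot: [-3.14, -0.0, 0.005]
wrist_force: [-0.4, 0.4, -1.0]
width: 0.0937
finger_force: 0.0
```

Emit:
servo_tool --pt "0.83 -1 0 0 0 0 94" --pt "0.83 -1 0 0 0 0 94" --pt "0.83 -1 0 0 0 0 94" --pt "0.83 -1 0 0 0 0 94" --pt "0.83 -1 0 0 0 0 94" --pt "0.83 -1 0 0 0 0 94"

```text
time: 3.1
tool_pos: [0.6595, 0.072, 0.222]
ee_rot: [3.14, 0.001, -0.001]
wrist_force: [-1.2, -0.3, -0.3]
width: 0.094
finger_force: 0.0
```

Run:
```python
from h import *
o=robot.get_obs(); print(o["time"],o["tool_pos"],o["ee_rot"],o["joint_positions"])
print(robot.camera_params("wrist"))
save("wrist","w1")
for t,z in dict(square_die=.022,disc=.006).items():
    for r in robot.find_in(t,"wrist")[:3]:
        e=r["extent"]; print(t,round(r["conf"],2),np.round(e),np.round(ray("wrist",e[:2],z)[0],4))
```

```text
3.1 [0.65952307 0.07200916 0.2219626 ] [ 3.14005190e+00  1.39261974e-03 -1.06818218e-03] [ 2.40961784e-02  3.45525000e-01  1.06464257e+00 -1.52521020e-03
  1.73285584e+00  1.59571460e+00]
{'camera_matrix': array([[289.15291641,   0.        , 320.32731006],
       [  0.        , 289.15291641, 196.99202173],
       [  0.        ,   0.        ,   1.        ]]), 'distortion': array([-0.00855662,  0.        ,  0.        ,  0.        ,  0.        ]), 'tool_from_camera': array([[-1.21347885e-03, -9.67229353e-01, -2.53901371e-01,
         7.40742553e-02],
       [ 9.99998993e-01, -9.86722457e-04, -1.02043840e-03,
         7.89860410e-05],
       [ 7.36467791e-04, -2.53902353e-01,  9.67229576e-01,
        -1.62411366e-01],
       [ 0.00000000e+00,  0.00000000e+00,  0.00000000e+00,
         1.00000000e+00]])}
square_die 0.72 [311. 154.  62.  55.] [0.6931 0.083  0.022 ]
square_die 0.16 [223. 318.  60.  71.] [0.4547 0.2143 0.022 ]
disc 0.93 [366. 278.  27.  31.] [0.5106 0.0061 0.006 ]
disc 0.9 [313. 242.  29.  32.] [0.5687 0.0822 0.006 ]
disc 0.86 [371. 208.  30.  30.] [0.6178 0.0019 0.006 ]
```

View pics/w1.png

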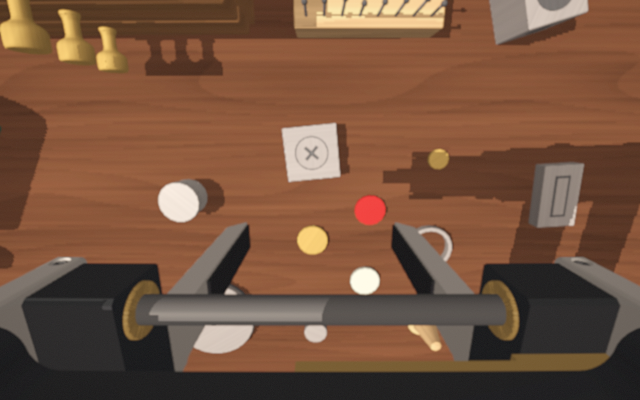

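The die is at about (311,153), turned slightly. The disc is at (313,240). Next I'll measure the die's corners and its angle.

```bash
cat >> h.py <<'E'
def blob(cam,im,box,mask,z):
    """largest mask blob in box (u0,v0,u1,v1), hull mapped to plane z -> world pts"""
    u0,v0,u1,v1=box; m=np.zeros(im.shape[:2],np.uint8); m[v0:v1,u0:u1]=mask(im.astype(int))[v0:v1,u0:u1]
    c=max(cv2.findContours(m,cv2.RETR_EXTERNAL,cv2.CHAIN_APPROX_NONE)[0],key=cv2.contourArea)
    return ray(cam,cv2.convexHull(c).reshape(-1,2),z)[:,:2]
grey=lambda i:(i.min(2)>110)&(i.max(2)-i.min(2)<45)
yel=lambda i:(i[...,0]>150)&(i[...,1]>110)&(i[...,2]<140)
def rect(p):
    c,s,a=cv2.minAreaRect((p*1000).astype(np.float32)); return np.round([*c,*s],1),round(a,1)
def circ(p):
    c=cv2.fitEllipse((p*1000).astype(np.float32)); return np.round([*c[0],*c[1]],1)
E
python3 - <<'E'
from h import *
w=cv2.imread("pics/w1.png")[...,::-1]; t=cv2.imread("pics/top0.png")[...,::-1]
print("die w",rect(blob("wrist",w,(275,115,350,190),grey,.022)))
print("die t",rect(blob("top",t,(255,110,310,165),grey,.022)))
print("disc w",circ(blob("wrist",w,(290,220,335,262),yel,.006)))
print("disc t",circ(blob("top",t,(255,180,298,215),yel,.006)))
print("carrier t",circ(blob("top",t,(150,215,240,300),grey,.014)))
print("ring t",circ(blob("top",t,(335,188,385,232),grey,.012)))
print("punch t",circ(blob("top",t,(255,240,292,275),grey,.052)))
E
```

```text
die w (array([695.5,  83. ,  67.3,  67.6]), 5.4)
die t (array([693. ,  81.1,  65.9,  64.4]), 4.9)
disc w [570.9  84.3  44.   45.4]
disc t [570.   82.9  41.7  42.4]
carrier t [445.5 230.6 118.1 119.6]
ring t [558.2 -80.7  62.5  64.2]
punch t [452.8  73.   38.   38.2]
```

Emit:
servo_tool --pt "0.35 -0.1 0 0 0 -0.058 94" --pt "0.35 -0.1 0.3 0 0 -0.058 94" --pt "0.35 -0.1 0.6 0 0 -0.058 94" --pt "0.35 -0.1 0.9 0 0 -0.058 94" --pt "0.35 -0.1 0.9 0 0 -0.058 94"

```text
time: 3.67
tool_pos: [0.6903, 0.082, 0.1244]
ee_rot: [-3.141, 0.014, 0.089]
wrist_force: [-1.3, 0.3, -2.7]
width: 0.0938
finger_force: 0.0
```

Emit:
servo_tool --pt "0 0 0.3 0 0 0 94" --pt "0 0 0.5 0 0 0 94" --pt "0 0 0.6 0 0 0 94" --pt "0 0 0.6 0 0 0 94" --pt "0 0 0.6 0 0 0 94"

```text
time: 4.08
tool_pos: [0.6951, 0.0832, 0.0741]
ee_rot: [3.141, -0.001, 0.09]
wrist_force: [0.8, 0.4, 1.0]
width: 0.0939
finger_force: 0.0
```

Run:
```python
from h import *
o=robot.get_obs(); print(o["time"],o["tool_pos"],o["ee_rot"])
w=save("wrist","w2")
for r in robot.find_in("square_die","wrist")[:2]: print(r, ray("wrist",r["extent"][:2],.022))
```

```text
4.0833 [0.69511238 0.08321937 0.07406804] [ 3.14131332e+00 -1.42931320e-03  8.98009972e-02]
{'extent': [320.5, 213.6, 89.3, 88.9], 'conf': 0.84} [[0.70031479 0.08393668 0.022     ]]
```

View pics/w2.png

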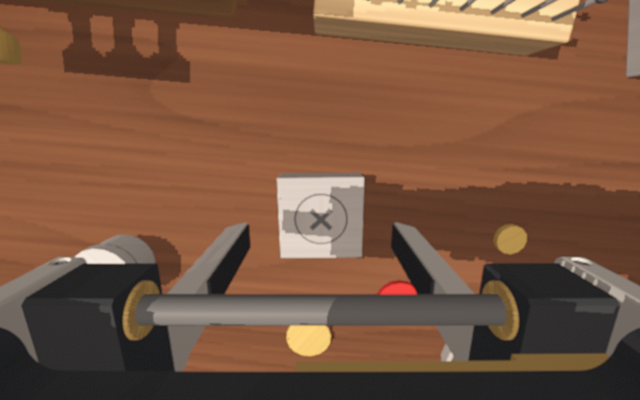

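Die face centre is at (320,219), well aligned between the fingers. I'll descend, grip, lift a little and check.

Emit:
servo_tool --pt "0 0 0.3 0 0 0 94" --pt "0 0 0.5 0 0 0 94" --pt "0 0 0.5 0 0 0 94" --pt "0 0 0.5 0 0 0 60" --pt "0 0 0.5 0 0 0 60" --pt "0 0 0.5 0 0 0 60" --pt "0 0 0.5 0 0 0 60" --pt "0 0 0.5 0 0 0 60" --pt "0 0 0.5 0 0 0 60"

```text
time: 4.93
tool_pos: [0.6961, 0.0833, 0.0247]
ee_rot: [3.14, -0.004, 0.091]
wrist_force: [-0.5, -0.2, 3.9]
width: 0.0661
finger_force: 30.0
```

Emit:
servo_tool --pt "0 0 -0.1 0 0 0 60" --pt "0 0 -0.3 0 0 0 60" --pt "0 0 -0.6 0 0 0 60" --pt "0 0 -1 0 0 0 60" --pt "0 0 -1 0 0 0 60"

```text
time: 5.35
tool_pos: [0.6983, 0.0844, 0.1309]
ee_rot: [3.142, -0.013, 0.091]
wrist_force: [2.9, -0.7, -2.2]
width: 0.0657
finger_force: 30.0
```

Emit:
servo_tool --pt "-0.25 -0.18 0 0 0 0 60" --pt "-0.5 -0.36 0 0 0 0 60" --pt "-0.78 -0.57 0 0 0 0 60"

```text
time: 5.6
tool_pos: [0.6099, 0.1332, 0.1186]
ee_rot: [-3.142, 0.005, 0.089]
wrist_force: [0.1, 1.2, -7.4]
width: 0.0656
finger_force: 30.0
```

Emit:
servo_tool --pt "-0.25 -0.18 0 0 0 0 60" --pt "-0.5 -0.36 0 0 0 0 60" --pt "-0.78 -0.57 0 0 0 0 60"

```text
time: 5.85
tool_pos: [0.5264, 0.1833, 0.119]
ee_rot: [3.141, 0.005, 0.09]
wrist_force: [-0.2, 0.7, -7.8]
width: 0.0653
finger_force: 30.0
```

Emit:
servo_tool --pt "-0.25 -0.18 0 0 0 0.058 60" --pt "-0.5 -0.36 0 0 0 0.058 60" --pt "-0.7 -0.5 0 0 0 0.058 60" --pt "-0.78 -0.57 0 0 0 0.058 60" --pt "-0.78 -0.57 0 0 0 0.058 60" --pt "-0.78 -0.57 0 0 0 0.058 60"

```text
time: 6.35
tool_pos: [0.4457, 0.2328, 0.1209]
ee_rot: [3.14, 0.001, 0.0]
wrist_force: [0.6, -1.4, -7.0]
width: 0.0657
finger_force: 30.0
```

Run:
```python
from h import *
o=robot.get_obs(); print(o["time"],o["tool_pos"],o["ee_rot"],o["width"])
w=save("wrist","w3"); s=save("scene","scene1")
s0=cv2.imread("pics/scene0.png")[...,::-1]
print(circ(blob("scene",s0,(380,160,460,210),lambda i:(i.min(2)>90)&(i.max(2)-i.min(2)<45),.014)))
cv2.imwrite("pics/j3.png",np.hstack([cv2.resize(w,(400,250)),cv2.resize(s[100:300,250:570],(400,250))])[...,::-1])
```

```text
6.35 [0.4456958  0.23277244 0.12088582] [3.14015955e+00 1.13160967e-03 4.03968641e-04] 0.06568960043673619
[455.7 230.  118.7 136.8]
```

View pics/j3.png

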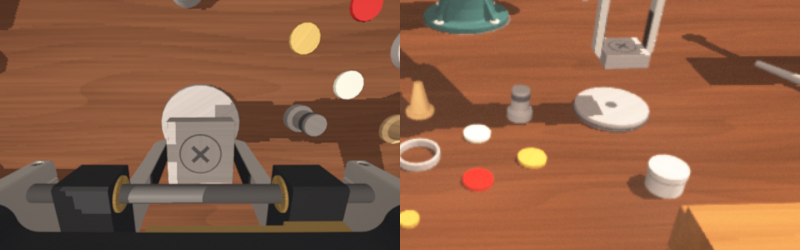

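The die is held over the carrier, whose front arc shows at about (320,137) to (262,190) in the wrist view. I'll fit that arc.

Run:
```python
from h import *
from scipy.optimize import least_squares
w=cv2.imread("pics/w3.png")[...,::-1].astype(int); m=grey(w)
uv=[(u,130+np.argmax(m[130:185,u])) for u in range(275,370) if m[130:185,u].any()]
uv+=[(255+np.argmax(m[v,255:300]),v) for v in range(160,186)]+[(395-np.argmax(m[v,395:350:-1]),v) for v in range(160,172)]
p=ray("wrist",uv,.014)[:,:2]
for r in (.06,.0615):
    s=least_squares(lambda c:np.hypot(*(p-c).T)-r,[.445,.23],loss="soft_l1",f_scale=.001); print(r,s.x,np.abs(s.fun).mean())
print(ray("wrist",[(320,246)],.121))
```

```text
0.06 [0.44810143 0.23294817] 0.00030350992328607177
0.0615 [0.44635495 0.2327332 ] 0.0005248342826696185
[[0.44727225 0.23269979 0.121     ]]
```

Emit:
servo_tool --pt "0.02 0 0.2 0 0 0 60" --pt "0.02 0 0.4 0 0 0 60" --pt "0.02 0 0.6 0 0 0 60" --pt "0.02 0 0.72 0 0 0 60" --pt "0.02 0 0.78 0 0 0 60" --pt "0.02 0 0.8 0 0 0 60" --pt "0.02 0 0.81 0 0 0 60" --pt "0.02 0 0.81 0 0 0 60"

```text
time: 7.12
tool_pos: [0.4493, 0.2332, 0.0424]
ee_rot: [-3.141, -0.002, -0.001]
wrist_force: [0.0, -0.5, -6.0]
width: 0.0658
finger_force: 30.0
```

Emit:
servo_tool --pt "-0.01 0 0.02 0 0 0 60" --pt "-0.01 0 0.03 0 0 0 60" --pt "-0.01 0 0.04 0 0 0 60" --pt "-0.01 0 0.04 0 0 0 60"

```text
time: 7.45
tool_pos: [0.4477, 0.2333, 0.0386]
ee_rot: [-3.141, -0.001, -0.0]
wrist_force: [-1.3, -0.7, -1.7]
width: 0.0658
finger_force: 30.0
```

Emit:
servo_tool --pt "0 0 0 0 0 0 94" --pt "0 0 0 0 0 0 94" --pt "0 0 0 0 0 0 94" --pt "0 0 0 0 0 0 94" --pt "0 0 -0.2 0 0 0 94" --pt "0 0 -0.6 0 0 0 94" --pt "0 0 -1 0 0 0 94" --pt "0 0 -1 0 0 0 94"

```text
time: 8.12
tool_pos: [0.4522, 0.2349, 0.1471]
ee_rot: [-3.135, -0.016, -0.001]
wrist_force: [-0.0, 1.3, 1.4]
width: 0.0937
finger_force: 0.0
```

Emit:
servo_tool --pt "0.2 0.35 0 0 0 0 94" --pt "0.44 0.74 0 0 0 0 94" --pt "0.44 0.74 0 0 0 0 94"

```text
time: 8.37
tool_pos: [0.4943, 0.1546, 0.1383]
ee_rot: [3.139, -0.004, -0.005]
wrist_force: [-0.0, 1.0, -0.8]
width: 0.094
finger_force: 0.0
```

Emit:
servo_tool --pt "0.2 0.35 0 0 0 0 70" --pt "0.44 0.74 0 0 0 0 70" --pt "0.44 0.74 0 0 0 0 70" --pt "0.44 0.74 0 0 0 0 70" --pt "0.44 0.74 0 0 0 0 70"

```text
time: 8.78
tool_pos: [0.535, 0.0853, 0.1373]
ee_rot: [-3.141, 0.001, -0.001]
wrist_force: [-0.9, -1.2, -0.3]
width: 0.0703
finger_force: 0.0
```

Run:
```python
from h import *
o=robot.get_obs(); print(o["time"],o["tool_pos"],o["ee_rot"],o["width"])
w=save("wrist","w4"); t=save("top","t4")
for r in robot.find_in("disc","wrist")[:3]: print(r, ray("wrist",r["extent"][:2],.006))
p=blob("wrist",w,(200,80,440,330),yel,.006); print(circ(p))
print("die t",rect(blob("top",t,(165,230,225,285),grey,.036)))
cv2.imwrite("pics/j4.png",np.hstack([cv2.resize(w,(400,250)),cv2.resize(t[100:300,130:450],(400,250))])[...,::-1])
```

```text
8.7833 [0.53495313 0.08534929 0.13726044] [-3.14068453e+00  6.55214940e-04 -1.48845363e-03] 0.07026440847568634
{'extent': [392.6, 216.9, 39.3, 38.3], 'conf': 0.9} [[0.50941417 0.00928945 0.006     ]]
{'extent': [321.1, 159.1, 40.5, 40.4], 'conf': 0.84} [[0.57123067 0.08586792 0.006     ]]
{'extent': [405.2, 115.3, 39.0, 44.7], 'conf': 0.65} [[0.61415527 0.00354603 0.006     ]]
[570.8  84.9  43.2  43.7]
die t (array([443.3, 220.7,  98.9, 108.6]), 5.1)
```

View pics/j4.png

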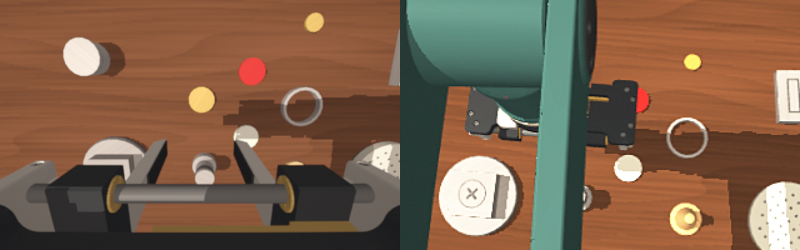

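The die sits centred on the carrier. The brass disc is at (321,159) in the wrist view, lined up in y.

Emit:
servo_tool --pt "0.36 0 0 0 0 0 70" --pt "0.36 0 0.3 0 0 0 70" --pt "0.36 0 0.6 0 0 0 70" --pt "0.36 0 0.85 0 0 0 70" --pt "0.36 0 0.95 0 0 0 70" --pt "0.36 0 0.95 0 0 0 70" --pt "0.36 0 0.95 0 0 0 70"

```text
time: 9.52
tool_pos: [0.5711, 0.0858, 0.0429]
ee_rot: [-3.142, -0.0, 0.001]
wrist_force: [-0.2, -0.3, 0.1]
width: 0.07
finger_force: 0.0
```

Emit:
servo_tool --pt "0 0 0.1 0 0 0 70" --pt "0 0 0.18 0 0 0 70" --pt "0 0 0.22 0 0 0 70" --pt "0 0 0.22 0 0 0 70" --pt "0 0 0.22 0 0 0 70"

```text
time: 9.93
tool_pos: [0.5711, 0.0848, 0.0204]
ee_rot: [3.142, 0.0, -0.001]
wrist_force: [-0.4, -0.2, -0.7]
width: 0.0702
finger_force: 0.0
```

Emit:
servo_tool --pt "0 0 0.015 0 0 0 70" --pt "0 0 0.015 0 0 0 50" --pt "0 0 0.015 0 0 0 36" --pt "0 0 0.015 0 0 0 36" --pt "0 0 0.015 0 0 0 36" --pt "0 0 0.015 0 0 0 36" --pt "0 0 0.015 0 0 0 36" --pt "0 0 0.015 0 0 0 36"

```text
time: 10.6
tool_pos: [0.5713, 0.0848, 0.0191]
ee_rot: [3.141, -0.0, -0.001]
wrist_force: [-1.1, -1.2, 1.0]
width: 0.0404
finger_force: 30.0
```

Emit:
servo_tool --pt "0 0 -0.1 0 0 0 36" --pt "0 0 -0.3 0 0 0 36" --pt "0 0 -0.6 0 0 0 36" --pt "0 0 -0.9 0 0 0 36" --pt "0 0 -1 0 0 0 36" --pt "0 0 -1 0 0 0 36"

```text
time: 11.1
tool_pos: [0.5736, 0.0851, 0.1234]
ee_rot: [-3.141, -0.008, -0.001]
wrist_force: [0.7, -0.1, -1.2]
width: 0.0407
finger_force: 30.0
```

Emit:
servo_tool --pt "-0.2 -0.25 0 0 0 0 36" --pt "-0.4 -0.5 0 0 0 0 36" --pt "-0.62 -0.74 0 0 0 0 36"

```text
time: 11.35
tool_pos: [0.5075, 0.1592, 0.1164]
ee_rot: [3.141, 0.004, -0.002]
wrist_force: [-0.1, 0.7, -0.5]
width: 0.0403
finger_force: 30.0
```

Emit:
servo_tool --pt "-0.2 -0.25 0 0 0 0 36" --pt "-0.4 -0.5 0 0 0 0 36" --pt "-0.62 -0.74 0 0 0 0 36" --pt "-0.62 -0.74 0 0 0 0 36" --pt "-0.62 -0.74 0 0 0 0 36" --pt "-0.62 -0.74 0 0 0 0 36"

```text
time: 11.85
tool_pos: [0.4467, 0.2325, 0.1174]
ee_rot: [3.14, 0.002, -0.0]
wrist_force: [0.2, 0.3, -2.1]
width: 0.0406
finger_force: 30.0
```

Run:
```python
from h import *
o=robot.get_obs(); print(o["time"],o["tool_pos"],o["ee_rot"],o["width"])
w=save("wrist","w5")
z=o["tool_pos"][2]-.013
print("disc",circ(blob("wrist",w,(260,180,380,300),yel,z)), ray("wrist",[(320,246)],z))
cv2.imwrite("pics/j5.png",w[100:320,160:480,::-1])
```

```text
11.85 [0.44673797 0.23250451 0.11743883] [ 3.14004273e+00  1.93622660e-03 -1.72617607e-04] 0.04056232750782811
disc [454.2 224.4  43.8  66.3] [[0.4418593  0.23255661 0.10443883]]
```

View pics/j5.png

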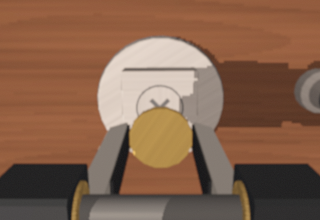

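The disc is held level at about (321,239), and the die's cross shows at about (320,205). Checking both in world coordinates.

Run:
```python
from h import *
print("far edge",ray("wrist",[(283,169),(358,169)],.036),"cross",ray("wrist",[(320,205)],.036),"circle top",ray("wrist",[(319,185)],.036),"disc",ray("wrist",[(321,239)],.107))
```

```text
far edge [[0.48185858 0.26398438 0.036     ]
 [0.48169481 0.20012759 0.036     ]] cross [[0.44984361 0.23257228 0.036     ]] circle top [[0.46784067 0.23338605 0.036     ]] disc [[0.44790247 0.2318946  0.107     ]]
```

Emit:
servo_tool --pt "0.01 0 0.15 0 0 0 36" --pt "0.01 0 0.3 0 0 0 36" --pt "0.01 0 0.45 0 0 0 36" --pt "0.01 0 0.54 0 0 0 36" --pt "0.01 0 0.58 0 0 0 36" --pt "0.01 0 0.58 0 0 0 36" --pt "0.01 0 0.58 0 0 0 36"

```text
time: 12.48
tool_pos: [0.4489, 0.2327, 0.0612]
ee_rot: [3.142, -0.0, -0.002]
wrist_force: [-0.5, 0.5, -0.6]
width: 0.0404
finger_force: 30.0
```

Emit:
servo_tool --pt "-0.01 0 0.03 0 0 0 36" --pt "-0.01 0 0.045 0 0 0 36" --pt "-0.01 0 0.055 0 0 0 36" --pt "-0.01 0 0.06 0 0 0 36" --pt "-0.01 0 0.06 0 0 0 36"

```text
time: 12.9
tool_pos: [0.4474, 0.2331, 0.0551]
ee_rot: [-3.142, -0.0, -0.0]
wrist_force: [-0.1, -0.8, -1.5]
width: 0.0406
finger_force: 30.0
```

Emit:
servo_tool --pt "0 0 0 0 0 0 60" --pt "0 0 0 0 0 0 60" --pt "0 0 0 0 0 0 60" --pt "0 0 0 0 0 0 60" --pt "0 0 -0.2 0 0 0 60" --pt "0 0 -0.6 0 0 0 60" --pt "0 0 -1 0 0 0 94" --pt "0 0 -1 0 0 0 94"

```text
time: 13.57
tool_pos: [0.4518, 0.2348, 0.1643]
ee_rot: [-3.136, -0.016, -0.001]
wrist_force: [0.9, 0.3, 1.5]
width: 0.0701
finger_force: 0.0
```

Emit:
servo_tool --pt "0.09 0.4 0 0 0 0 94" --pt "0.18 0.78 0 0 0 0 94" --pt "0.18 0.78 0 0 0 0 94"

```text
time: 13.82
tool_pos: [0.4667, 0.1501, 0.1554]
ee_rot: [3.138, -0.002, -0.006]
wrist_force: [0.3, 0.3, 0.1]
width: 0.0897
finger_force: 0.0
```

Emit:
servo_tool --pt "0.09 0.4 0 0 0 0 94" --pt "0.18 0.78 0 0 0 0 94" --pt "0.18 0.78 0 0 0 0 94"

```text
time: 14.07
tool_pos: [0.4844, 0.0719, 0.155]
ee_rot: [3.138, -0.001, -0.007]
wrist_force: [-0.7, 0.3, 0.0]
width: 0.0939
finger_force: 0.0
```

Emit:
servo_tool --pt "0.09 0.4 0 0 0 0 94" --pt "0.18 0.78 0 0 0 0 94" --pt "0.18 0.78 0 0 0 0 94"

```text
time: 14.32
tool_pos: [0.5023, -0.0058, 0.1548]
ee_rot: [3.138, -0.001, -0.007]
wrist_force: [0.9, 0.3, 0.7]
width: 0.094
finger_force: 0.0
```

Emit:
servo_tool --pt "0.09 0.4 0 0 0 0 94" --pt "0.18 0.78 0 0 0 0 94" --pt "0.18 0.78 0 0 0 0 94" --pt "0.18 0.78 0 0 0 0 94" --pt "0.18 0.78 0 0 0 0 94"

```text
time: 14.73
tool_pos: [0.519, -0.078, 0.1547]
ee_rot: [-3.14, 0.001, -0.001]
wrist_force: [-0.3, 0.4, -0.5]
width: 0.094
finger_force: 0.0
```

Run:
```python
from h import *
o=robot.get_obs(); print(o["time"],o["tool_pos"],o["ee_rot"],o["width"])
w=save("wrist","w6"); t=save("top","t6")
for r in robot.find_in("guard_ring","wrist")[:3]: print(r, ray("wrist",r["extent"][:2],.012))
print("die t",rect(blob("top",t,(165,230,225,285),grey,.036)))
print("disc t",circ(blob("top",t,(165,230,225,285),yel,.042)))
print("punch t",circ(blob("top",t,(255,240,292,275),grey,.052)))
cv2.imwrite("pics/j6.png",np.hstack([cv2.resize(w,(400,250)),cv2.resize(t[200:320,130:322],(400,250))])[...,::-1])
```

```text
14.7333 [ 0.51900801 -0.07795999  0.15469651] [-3.14041467e+00  5.02781154e-04 -7.38037349e-04] 0.09399807348389902
{'extent': [322.6, 151.1, 63.1, 58.9], 'conf': 0.86} [[ 0.56262152 -0.07951409  0.012     ]]
die t (array([443.3, 220.7,  98.9, 108.6]), 5.1)
disc t [446.3 229.1  39.9  45.6]
punch t [452.7  73.   37.8  38.3]
```

View pics/j6.png

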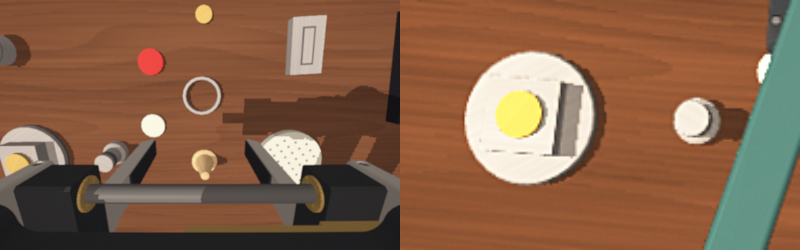

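The disc lies centred on the die, and the ring is at (323,151) in the wrist view.

Emit:
servo_tool --pt "0.42 0.013 0 0 0 0 94" --pt "0.42 0.013 0.3 0 0 0 94" --pt "0.42 0.013 0.6 0 0 0 94" --pt "0.42 0.013 0.85 0 0 0 94" --pt "0.42 0.013 0.95 0 0 0 94" --pt "0.42 0.013 0.95 0 0 0 94" --pt "0.42 0.013 0.95 0 0 0 94"

```text
time: 15.47
tool_pos: [0.5612, -0.0797, 0.0605]
ee_rot: [3.142, -0.0, 0.0]
wrist_force: [-0.4, -1.1, 1.3]
width: 0.0938
finger_force: 0.0
```

Run:
```python
from h import *
o=robot.get_obs(); print(o["time"],o["tool_pos"],o["width"])
w=save("wrist","w7")
m=lambda i:(i.min(2)>80)&(i.max(2)-i.min(2)<45)
cv2.imwrite("pics/j7.png",w[100:320,160:480,::-1])
for r in robot.find_in("guard_ring","wrist")[:3]: print(r, ray("wrist",r["extent"][:2],.012))
```

```text
15.4667 [ 0.5611904  -0.079659    0.06045082] 0.09375060108709483
{'extent': [322.0, 215.8, 81.3, 80.7], 'conf': 0.91} [[ 0.56590916 -0.08155134  0.012     ]]
```

View pics/j7.png

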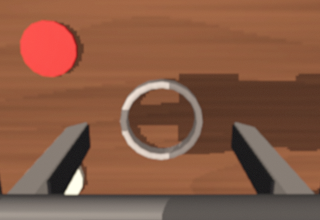

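The ring centre is at (322,220), between the fingers.

Emit:
servo_tool --pt "0.01 0.01 0.2 0 0 0 94" --pt "0.01 0.01 0.35 0 0 0 94" --pt "0.01 0.01 0.4 0 0 0 94" --pt "0.01 0.01 0.405 0 0 0 94" --pt "0.01 0.01 0.405 0 0 0 80" --pt "0.01 0.01 0.405 0 0 0 58" --pt "0.01 0.01 0.405 0 0 0 58" --pt "0.01 0.01 0.405 0 0 0 58" --pt "0.01 0.01 0.405 0 0 0 58" --pt "0.01 0.01 0.405 0 0 0 58"

```text
time: 16.4
tool_pos: [0.5625, -0.0813, 0.0202]
ee_rot: [-3.142, -0.001, -0.001]
wrist_force: [-0.3, 0.4, 1.6]
width: 0.0618
finger_force: 30.0
```

Emit:
servo_tool --pt "0 0 -0.1 0 0 0 58" --pt "0 0 -0.3 0 0 0 58" --pt "0 0 -0.6 0 0 0 58" --pt "0 0 -0.9 0 0 0 58" --pt "0 0 -1 0 0 0 58" --pt "0 0 -1 0 0 0 58"

```text
time: 16.9
tool_pos: [0.5644, -0.082, 0.1237]
ee_rot: [3.139, -0.008, -0.001]
wrist_force: [0.5, -0.5, -1.7]
width: 0.0619
finger_force: 30.0
```

Emit:
servo_tool --pt "-0.1 -0.25 0 0 0 0 58" --pt "-0.2 -0.5 0 0 0 0 58" --pt "-0.286 -0.78 0 0 0 0 58"

```text
time: 17.15
tool_pos: [0.5316, -0.0031, 0.1168]
ee_rot: [-3.141, 0.004, -0.003]
wrist_force: [0.2, -1.1, -1.2]
width: 0.0619
finger_force: 30.0
```

Emit:
servo_tool --pt "-0.1 -0.25 0 0 0 0 58" --pt "-0.2 -0.5 0 0 0 0 58" --pt "-0.286 -0.78 0 0 0 0 58"

```text
time: 17.4
tool_pos: [0.5028, 0.0753, 0.1168]
ee_rot: [3.141, 0.005, -0.001]
wrist_force: [0.3, 1.4, -0.1]
width: 0.0621
finger_force: 30.0
```

Emit:
servo_tool --pt "-0.1 -0.25 0 0 0 0 58" --pt "-0.2 -0.5 0 0 0 0 58" --pt "-0.286 -0.78 0 0 0 0 58"

```text
time: 17.65
tool_pos: [0.4742, 0.1532, 0.1168]
ee_rot: [3.14, 0.004, -0.001]
wrist_force: [0.1, 0.0, -1.8]
width: 0.0619
finger_force: 30.0
```

Emit:
servo_tool --pt "-0.1 -0.25 0 0 0 0 58" --pt "-0.2 -0.5 0 0 0 0 58" --pt "-0.286 -0.78 0 0 0 0 58" --pt "-0.286 -0.78 0 0 0 0 58" --pt "-0.286 -0.78 0 0 0 0 58" --pt "-0.286 -0.78 0 0 0 0 58"

```text
time: 18.15
tool_pos: [0.4472, 0.23, 0.1178]
ee_rot: [3.14, 0.002, -0.0]
wrist_force: [-0.8, -0.1, -0.7]
width: 0.0619
finger_force: 30.0
```

Run:
```python
from h import *
o=robot.get_obs(); print(o["time"],o["tool_pos"],o["ee_rot"],o["width"])
w=save("wrist","w8")
z=o["tool_pos"][2]-.0085
for v in (220,240,260): print(v,ray("wrist",[(320,v)],z)[0], ray("wrist",[(320,v)],.042)[0])
cv2.imwrite("pics/j8.png",w[100:320,160:480,::-1])
```

```text
18.15 [0.44717006 0.22995151 0.11779305] [ 3.13969097e+00  2.46546277e-03 -3.84188116e-04] 0.0619403974565831
220 [0.46179759 0.22996568 0.10929305] [0.43814995 0.23005626 0.042     ]
240 [0.44832401 0.23000501 0.10929305] [0.41937921 0.23011104 0.042     ]
260 [0.43431965 0.23004589 0.10929305] [0.39986902 0.230168   0.042     ]
```

View pics/j8.png

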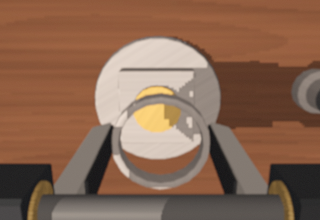

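The ring is level at about (322,240), and the disc shows beneath it at about (317,208). It needs about 2.5 mm of +y shift.

Emit:
servo_tool --pt "0.01 -0.026 0.1 0 0 0 58" --pt "0.01 -0.026 0.25 0 0 0 58" --pt "0.01 -0.026 0.38 0 0 0 58" --pt "0.01 -0.026 0.46 0 0 0 58" --pt "0.01 -0.026 0.5 0 0 0 58" --pt "0.01 -0.026 0.5 0 0 0 58" --pt "0.01 -0.026 0.5 0 0 0 58"

```text
time: 18.78
tool_pos: [0.4492, 0.233, 0.0695]
ee_rot: [3.142, -0.0, -0.001]
wrist_force: [-0.0, 0.1, -1.1]
width: 0.0619
finger_force: 30.0
```

Emit:
servo_tool --pt "-0.01 0 0.04 0 0 0 58" --pt "-0.01 0 0.08 0 0 0 58" --pt "-0.01 0 0.11 0 0 0 58" --pt "-0.01 0 0.125 0 0 0 58" --pt "-0.01 0 0.135 0 0 0 58" --pt "-0.01 0 0.135 0 0 0 58"

```text
time: 19.28
tool_pos: [0.4479, 0.2333, 0.0562]
ee_rot: [3.142, -0.0, -0.001]
wrist_force: [-0.9, 0.4, -0.0]
width: 0.0619
finger_force: 30.0
```

Emit:
servo_tool --pt "0 0 0 0 0 0 80" --pt "0 0 0 0 0 0 80" --pt "0 0 0 0 0 0 80" --pt "0 0 0 0 0 0 80" --pt "0 0 -0.2 0 0 0 80" --pt "0 0 -0.6 0 0 0 80" --pt "0 0 -1 0 0 0 80" --pt "0 0 -1 0 0 0 80"

```text
time: 19.95
tool_pos: [0.4524, 0.2351, 0.1653]
ee_rot: [-3.136, -0.016, -0.001]
wrist_force: [0.7, -0.1, 1.8]
width: 0.0802
finger_force: 0.0
```

Emit:
servo_tool --pt "-0.07 0.4 0 0 0 0 80" --pt "-0.14 0.79 0 0 0 0 70" --pt "-0.14 0.79 0 0 0 0 60"

```text
time: 20.2
tool_pos: [0.4332, 0.1498, 0.1561]
ee_rot: [3.138, -0.0, -0.005]
wrist_force: [1.0, -0.4, 0.3]
width: 0.0701
finger_force: 0.0
```

Emit:
servo_tool --pt "-0.07 0.4 0 0 0 0 60" --pt "-0.14 0.79 0 0 0 0 60" --pt "-0.14 0.79 0 0 0 0 60" --pt "-0.14 0.79 0 0 0 0 60" --pt "-0.14 0.79 0 0 0 0 60"

```text
time: 20.62
tool_pos: [0.4201, 0.0759, 0.1561]
ee_rot: [-3.141, -0.001, -0.001]
wrist_force: [-0.9, -0.1, -0.7]
width: 0.0599
finger_force: 0.0
```

Run:
```python
from h import *
o=robot.get_obs(); print(o["time"],o["tool_pos"],o["ee_rot"],o["width"])
w=save("wrist","w9"); t=save("top","t9")
for r in robot.find_in("punch","wrist")[:2]: print(r, ray("wrist",r["extent"][:2],.026))
for u,v in((320,100),(320,140),(320,180)): print(v,ray("wrist",[(u,v)],.052)[0],ray("wrist",[(u,v)],.014)[0])
cv2.imwrite("pics/j9.png",np.hstack([cv2.resize(w[40:240,160:480],(400,250)),cv2.resize(t[200:320,130:322],(400,250))])[...,::-1])
```

```text
20.6167 [0.42012025 0.07585363 0.15605255] [-3.14067186e+00 -7.06495620e-04 -1.24956015e-03] 0.059944580320757244
{'extent': [317.8, 161.6, 37.2, 43.2], 'conf': 0.74} [[0.45438739 0.07941521 0.026     ]]
100 [0.51199425 0.0771262  0.052     ] [0.51455202 0.07720995 0.014     ]
140 [0.47752013 0.07712822 0.052     ] [0.475159   0.07721224 0.014     ]
180 [0.44062914 0.07713047 0.052     ] [0.43300426 0.07721482 0.014     ]
```

View pics/j9.png

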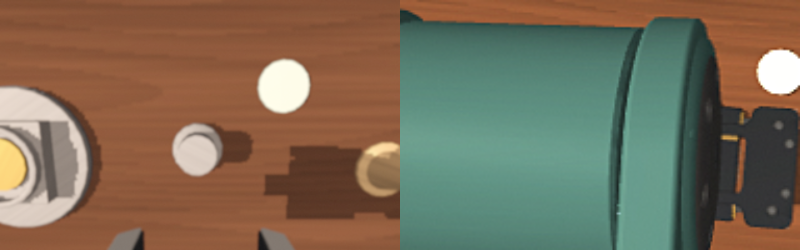

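The ring lies around the disc on the die. The punch's shank top is at about (321,161). I'll approach it and look again from closer.

Emit:
servo_tool --pt "0.355 -0.01 0 0 0 0 60" --pt "0.355 -0.01 0.3 0 0 0 60" --pt "0.355 -0.01 0.6 0 0 0 60" --pt "0.355 -0.01 0.66 0 0 0 60" --pt "0.355 -0.01 0.66 0 0 0 60" --pt "0.355 -0.01 0.66 0 0 0 60"

```text
time: 21.27
tool_pos: [0.4554, 0.077, 0.0904]
ee_rot: [-3.142, 0.0, 0.001]
wrist_force: [-0.5, 0.1, 0.6]
width: 0.06
finger_force: 0.0
```

Run:
```python
from h import *
o=robot.get_obs(); print(o["time"],o["tool_pos"],o["ee_rot"],o["width"])
w=save("wrist","w10")
for r in robot.find_in("punch","wrist")[:2]: print(r, ray("wrist",r["extent"][:2],.04))
for v in (190,210,230): print(v,ray("wrist",[(320,v),(330,v)],.052))
cv2.imwrite("pics/j10.png",cv2.resize(w[120:300,220:420],None,fx=3,fy=3)[...,::-1])
```

```text
21.2667 [0.45541891 0.07703293 0.09043418] [-3.14156044e+00  4.97711708e-05  7.30904027e-04] 0.059958610751853283
{'extent': [320.8, 215.2, 42.9, 58.3], 'conf': 0.98} [[0.45988422 0.07654805 0.04      ]]
190 [[0.48284764 0.07711539 0.052     ]
 [0.48284081 0.06991952 0.052     ]]
210 [[0.46780728 0.07713702 0.052     ]
 [0.46780064 0.06981086 0.052     ]]
230 [[0.45221006 0.07715948 0.052     ]
 [0.45220363 0.06969759 0.052     ]]
```

View pics/j10.png

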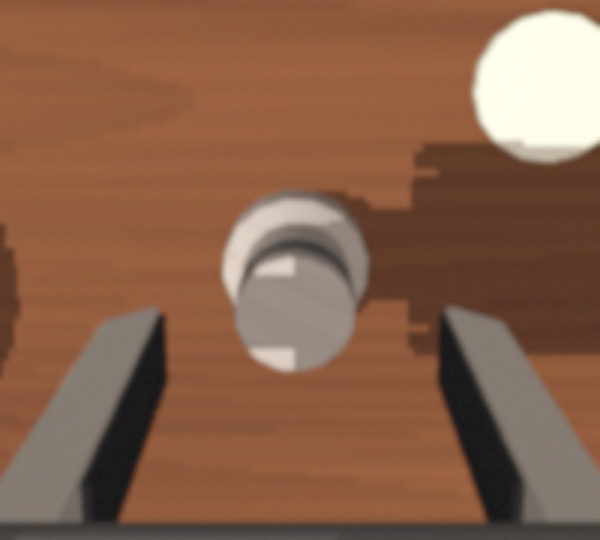

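Shank top is at (318,224), giving x .457 and y .078, well inside the jaws.

Emit:
servo_tool --pt "0.013 -0.012 0.1 0 0 0 60" --pt "0.013 -0.012 0.3 0 0 0 60" --pt "0.013 -0.012 0.45 0 0 0 60" --pt "0.013 -0.012 0.5 0 0 0 60" --pt "0.013 -0.012 0.5 0 0 0 60" --pt "0.013 -0.012 0.5 0 0 0 45" --pt "0.013 -0.012 0.5 0 0 0 25" --pt "0.013 -0.012 0.5 0 0 0 25" --pt "0.013 -0.012 0.5 0 0 0 25" --pt "0.013 -0.012 0.5 0 0 0 25" --pt "0.013 -0.012 0.5 0 0 0 25" --pt "0.013 -0.012 0.5 0 0 0 25"

```text
time: 22.37
tool_pos: [0.4572, 0.078, 0.0407]
ee_rot: [-3.141, -0.002, -0.001]
wrist_force: [0.2, 2.4, 3.2]
width: 0.0284
finger_force: 30.0
```

Emit:
servo_tool --pt "0 0 -0.1 0 0 0 25" --pt "0 0 -0.3 0 0 0 25" --pt "0 0 -0.6 0 0 0 25" --pt "0 0 -0.9 0 0 0 25" --pt "0 0 -1 0 0 0 25" --pt "0 0 -1 0 0 0 25"

```text
time: 22.87
tool_pos: [0.4585, 0.0773, 0.1431]
ee_rot: [3.141, -0.007, -0.001]
wrist_force: [1.1, 0.8, -3.0]
width: 0.0287
finger_force: 30.0
```

Emit:
servo_tool --pt "-0.02 -0.25 0 0 0 0 25" --pt "-0.03 -0.5 0 0 0 0 25" --pt "-0.045 -0.775 0 0 0 0 25"

```text
time: 23.12
tool_pos: [0.4507, 0.1548, 0.1372]
ee_rot: [3.14, 0.004, -0.003]
wrist_force: [0.5, 0.1, -3.4]
width: 0.0289
finger_force: 30.0
```

Emit:
servo_tool --pt "-0.02 -0.25 0 0 0 0 25" --pt "-0.03 -0.5 0 0 0 0 25" --pt "-0.04 -0.7 0 0 0 0 25" --pt "-0.045 -0.775 0 0 0 0 25" --pt "-0.045 -0.775 0 0 0 0 25" --pt "-0.045 -0.775 0 0 0 0 25"

```text
time: 23.62
tool_pos: [0.4468, 0.2316, 0.1382]
ee_rot: [3.139, 0.003, -0.0]
wrist_force: [-0.3, 0.1, -3.1]
width: 0.029
finger_force: 30.0
```

Run:
```python
from h import *
o=robot.get_obs(); print(o["time"],o["tool_pos"],o["ee_rot"],o["width"])
w=save("wrist","w11");s=save("scene","s11")
for v in (170,190,210): print(v,ray("wrist",[(320,v),(330,v)],.048))
a=cv2.resize(w[110:310,220:420],(400,400)); b=cv2.resize(s[110:230,340:460],(400,400))
cv2.imwrite("pics/j11.png",np.hstack([a,b])[...,::-1])
```

```text
23.6167 [0.44684448 0.2316465  0.13815605] [ 3.13910323e+00  2.90020076e-03 -7.84538960e-05] 0.029006927993608104
170 [[0.4795537  0.23144212 0.048     ]
 [0.47952628 0.22259775 0.048     ]]
190 [[0.46137524 0.23150162 0.048     ]
 [0.4613466  0.22249739 0.048     ]]
210 [[0.44252651 0.23156335 0.048     ]
 [0.44249658 0.2223926  0.048     ]]
```

View pics/j11.png

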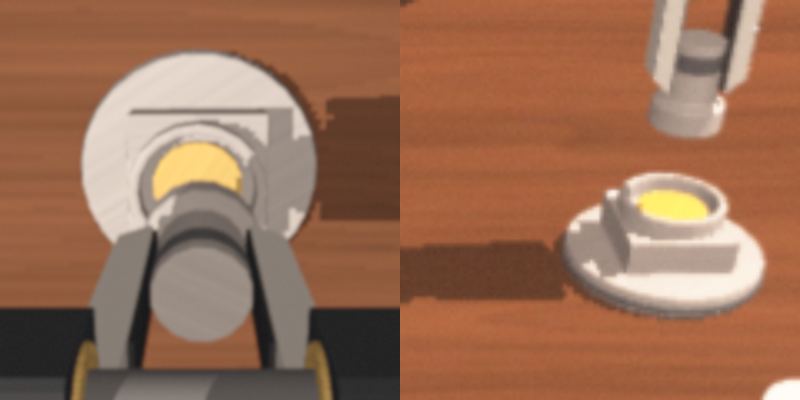

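Die, disc and ring are concentric: the disc is at u≈319, and the ring's far edge is at v≈171, putting its centre near x .447. The punch hangs upright above them.

Emit:
servo_tool --pt "0.005 -0.01 0.1 0 0 0 25" --pt "0.005 -0.01 0.2 0 0 0 25" --pt "0.005 -0.01 0.3 0 0 0 25" --pt "0.005 -0.01 0.36 0 0 0 25" --pt "0.005 -0.01 0.4 0 0 0 25" --pt "0.005 -0.01 0.4 0 0 0 25" --pt "0.005 -0.01 0.4 0 0 0 25"

```text
time: 24.3
tool_pos: [0.4481, 0.2334, 0.0996]
ee_rot: [3.141, 0.0, -0.001]
wrist_force: [0.1, -0.3, -3.1]
width: 0.029
finger_force: 30.0
```

Emit:
servo_tool --pt "-0.005 0.005 0.04 0 0 0 25" --pt "-0.005 0.005 0.08 0 0 0 25" --pt "-0.005 0.005 0.12 0 0 0 25" --pt "-0.005 0.005 0.14 0 0 0 25" --pt "-0.005 0.005 0.155 0 0 0 25" --pt "-0.005 0.005 0.165 0 0 0 25" --pt "-0.005 0.005 0.165 0 0 0 25"

```text
time: 24.88
tool_pos: [0.4476, 0.233, 0.0832]
ee_rot: [3.141, 0.0, -0.001]
wrist_force: [0.8, -0.4, -3.7]
width: 0.0289
finger_force: 30.0
```

Almost down, with 0.5 mm to go.

Emit:
servo_tool --pt "0 0 0.005 0 0 0 25" --pt "0 0 0.008 0 0 0 25" --pt "0 0 0.008 0 0 0 25"

```text
time: 25.13
tool_pos: [0.4478, 0.2331, 0.0828]
ee_rot: [-3.142, -0.0, -0.001]
wrist_force: [-0.6, 0.4, -2.6]
width: 0.0289
finger_force: 30.0
```

Emit:
servo_tool --pt "0 0 0 0 0 0 50" --pt "0 0 0 0 0 0 50" --pt "0 0 0 0 0 0 50" --pt "0 0 0 0 0 0 50" --pt "0 0 -0.1 0 0 0 50" --pt "0 0 -0.4 0 0 0 50" --pt "0 0 -0.7 0 0 0 50" --pt "0 0 -1 0 0 0 50" --pt "0 0 -1 0 0 0 50"

```text
time: 25.88
tool_pos: [0.4512, 0.2344, 0.1912]
ee_rot: [-3.137, -0.013, -0.001]
wrist_force: [0.7, -0.4, 1.7]
width: 0.0504
finger_force: 0.0
```

Emit:
servo_tool --pt "0 0.3 0 0 0 0 50" --pt "0 0.7 0 0 0 0 50" --pt "0 1 0 0 0 0 50" --pt "0 1 0 0 0 0 50" --pt "0 1 0 0 0 0 50" --pt "0 1 0 0 0 0 50" --pt "0 1 0 0 0 0 50"

```text
time: 26.47
tool_pos: [0.4476, 0.1339, 0.1827]
ee_rot: [-3.141, -0.0, 0.001]
wrist_force: [-0.0, -0.8, -0.7]
width: 0.0501
finger_force: 0.0
```

Run:
```python
from h import *
o=robot.get_obs(); print(o["time"],o["tool_pos"],o["width"])
t=save("top","t12");s=save("scene","s12")
a=cv2.resize(t[215:295,150:230],(400,400)); b=cv2.resize(s[110:230,340:460],(400,400))
cv2.imwrite("pics/j12.png",np.hstack([a,b])[...,::-1])
```

```text
26.4667 [0.44761338 0.13393316 0.18273995] 0.050082046950557575
```

View pics/j12.png

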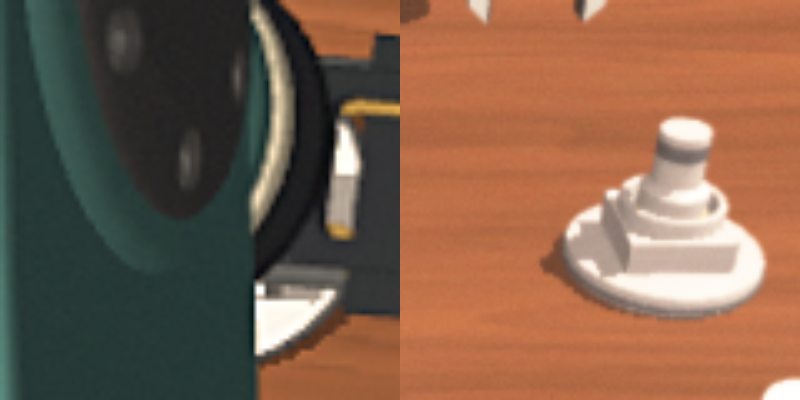

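The scene view shows the punch upright inside the ring, with the whole stack level and the gripper clear, so I'm handing in.

```bash
python3 -c "
from bench import robot
print(robot.close_job())"
```

```text
the job is handed in; nothing more can be done
None
```

I built the stack on the carrier in the order given (die, larger disc, guard ring, punch) and handed it in after about 26 s; the last scene view shows it level with the punch upright inside the ring, but the hand-in returned no verdict.

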